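# Set the eyelet die on the bench press and make a dry stroke

## Task

On the bench setting press, push the die wheel's protruding tab around until it points straight at the sample eyelet (the flat brass ring) on the base plate. Only then press the black plunger on top of the head fully down and let it come back up. Push the tab from one side, do not pinch it, and leave the loose things around undisturbed.

Things in the scene. Friction and masses are not known exactly. Their poses are not given: they have to be found in the camera images.
- press: bench press for setting rivets and eyelets, bolted down. Origin on the table directly below the wheel's upright axis; x axis from its front (robot's side) to its column at the back, z up. Base plate 14 mm thick, x -180 to 150, y -165 to 165 mm. Column 50 mm square at x = 120; the head (46 mm wide) reaches forward from it to x = 38 mm, height 95 to 135 mm
- turret (a joint): angle (rad) of the die wheel (radius 75 mm, height 40 to 58 mm, hub 70 mm, look-alike die holders on its rear half 78 mm high). 0 = tab points to the press's front (-x of press); grows counter-clockwise from above; range -1.35 to 1.35, starts within 0.2 of 0. Plain friction 0.2 N m (2 N at the tab), no detents, no spring: stays where left
- tab_tip (a point): middle of the outer end of the wheel's single flat steel tab, 125 mm from the wheel's axis, 53 mm high. The tab runs radially from the rim (75 mm) to here, 18 mm thick sideways (10 mm in its last 4 mm), height 40 to 66 mm, with 26 mm of air below it. Site x axis points from here to the wheel's axis, y sideways to the tab, z up
- sample_ring: THE TARGET LABEL: sample eyelet, a flat brass ring 40 mm outside, 22 mm hole, 8 mm high, fixed on the base plate. Origin under its centre, at height 14 mm. The four samples lie 155 mm from the turret axis, at 30 and 60 degrees either side of the press's front, in any order
- sample_dome: sample label: brass domed cap 36 mm across, 10 mm high, fixed on the base plate; origin under its centre
- sample_square: sample label: square brass plate 34 x 34 x 7 mm, fixed on the base plate; origin under its centre
- sample_bar: sample label: brass bar 44 x 12 x 7 mm, fixed on the base plate; origin under its centre
- plunger_top (a point): centre of the flat top of the plunger's black cap (36 mm across, 12 mm thick), on top of the press's head, 60 mm behind the turret axis (+x of press); 161 mm high when up
- plunger (a joint): how far the plunger is pressed down (m): 0 = up, 0.010 = fully down at a hard stop; a spring (2.4 N at the start, 8.4 N at the bottom) brings it back up
- rivet_jar: small screw-lid jar of rivets, 38 mm across, 55 mm high, standing loose on the far left corner of the press's base plate; origin under its centre; bystander
- spool: wooden spool, 36 mm across, 45 mm high, standing loose on the far right corner of the base plate; origin under its centre; bystander
- anvil: loose steel block 30 x 30 x 22 mm on the near left corner of the base plate; origin under its centre; bystander
- screwdriver: screwdriver lying on the table right of the press; bystander
- wrench: wrench lying on the table left of the press; bystander
- tin: closed tin 80 mm across, 100 mm high, standing on the table far left; bystander
- tab_push (a point): middle of the tab, 100 mm from the wheel's axis, 52 mm high. To push: the flat cheek plates on the tab's two sides, 9 mm either side of here, 75 to 121 mm from the axis, 41 to 63 mm high. Pushing the +y side (axes as tab_tip) turns the wheel to growing joint values, the -y side to falling values

How it is judged:
On the way, in this order (a step that is already met when the one before it is completed fails the run):
1. a finger pushes the side of the tab ((contact force between the fingers and turret_c13 above 0.5 N or contact force between the fingers and turret_c14 above 0.5 N)), for 0.04 s.
2. the tab points at the ring sample (y of sample_ring in the frame of tab_tip between -0.013 and 0.013 m and x of sample_ring in the frame of tab_tip below 0 m), for 0.2 s.
3. the plunger is fully down with the tab still pointing at the ring (all of step 2 and value of joint plunger above 0.0075 m), for 0.05 s.
At the end, for the whole second after the job is handed in: The tab's centre line passes within 13 mm of the centre of the ring sample (about 5 degrees), the wheel is at rest, and the plunger, having been pressed at least 7.5 mm of its 10 mm, is back up (less than 2 mm down) (all of step 2 and value of joint plunger below 0.002 m and velocity of joint turret between -0.05 and 0.05 rad/s); the robot touches nothing.
It fails at once if the plunger is pressed more than 3 mm while the tab does not point at the ring (not (y of sample_ring in the frame of tab_tip between -0.013 and 0.013 m and x of sample_ring in the frame of tab_tip below 0 m) and value of joint plunger above 0.003 m).
It fails at once if the tab is pinched: both of its sides pressed at once (contact force between the fingers and turret_c13 above 1 N and contact force between the fingers and turret_c14 above 1 N).
It fails at once if a loose bystander is lifted, carried or shoved more than 20 mm (distance of any of rivet_jar, spool, anvil, screwdriver, wrench, tin from where it was at the start of the episode above 0.02 m).
It also fails if it takes over 58 s, if anything falls off the work surface, if the arm or the gripper's body presses on something with over 40 N, if the wrist force passes 120 N, or if a joint passes its speed limit or range.

## Robot

A 6-joint arm with a two-finger parallel gripper is mounted at the origin on the work surface. World frame = base frame: x ahead of the robot, y to its left, z up, the work surface at z = 0. Lengths are in m, angles in rad, forces in N, time in s.
With the tool pointing down it reaches from about 0.225 to 0.875 m from the base axis. Payload 3.4 kg.
Tool frame: the origin (TCP) lies between the finger pads; the fingertips stand 8 mm ahead of it and the grasp point (between the pads) lies 11 mm behind it; z points along the fingers, y is the line along which they close (so a half turn about z gives the same grasp; the last joint's range is limited). The gripper opens to 85 mm and grips with 20 to 120 N. Pads are 22 mm wide; open, the fingers measure 114 mm over their backs; the gripper's body (76 mm by 85 mm) begins 54 mm behind the grasp point. The pads swing forward as they close: fully open they stand 13 mm farther back than shut.
Start: joints at [1.21, 0.276, 1.505, -0, 1.361, -0.121], TCP at [0.137, 0.559, 0.239] pointing down, gripper open.
Joint ranges: [-2.89, 2.89], [-0.75, 2.08], [0.22, 2.7], [-1.18, 4.32], [0.11, 2.71], [-2.7, 2.7]. Speed limits (rad/s): [2.57, 2.57, 3.14, 3.14, 3.14, 3.14].

## Interface

Orientations are given as a unit quaternion [w, x, y, z].
In Python, from rig import manip gives the robot as it stands.
- The arm moves only by the tool move_arm, never from a script. Its argument "deltas" is a list that holds one entry, the list of rows, each a list of 5 numbers: the shift along the tool's x, y, z normalised to -1 to 1, where 1 is 80 cm, then the turn about the tool's z normalised to -1 to 1, where 1 is 120 degrees, then the closure, from -1 (fully open) to 1 (shut). In form: [[[tx, ty, tz, twist, grip], ...]]. A call has 1 to 12 rows; each row is the pose to reach, as a shift and turn from the pose commanded when the call began, along the tool's axes at that moment; what a row does not reach only later rows make up. A row lasts 1/10 s, in which the tool goes at most 50 mm and 8.59 degrees, less where a joint would pass 70% of its speed; a pose out of reach is approached as far as the arm can. A call with a number of a shift or a turn outside -1 to 1 is refused whole. A call with a gripper value outside its range is refused whole. The fingers move at their own pace and stop on an object; "squeeze" is the grip in N (left out, the last holds). Time passes only in rows, so rows that repeat a pose let the fingers close. It gives the time, the measured TCP pose, the force, the opening and the grip force at its end, in the units of the state.
- manip.get_state(): the state, without advancing time (a new reading comes with each control period).
- manip.get_image(name): name is "side" or "top"; returns the picture (384x512x3 uint8, red, green, blue); there is no depth.
- manip.camera_params(name): a dict with "fx", "fy", "cx", "cy" (pixels), "R" (3x3) and "t" (3): a world point X has camera coordinates R X + t. Camera axes: x right, y down, z forward; pixel columns grow to the right and rows downward; lengths in m; the calibration is good to about 2 mm. A picture is of the moment at which its call begins. camera_params takes no time and is no camera call.
- manip.sign_off(): hands the job in; it is judged then, once.
The state is a dict: "clock": time; "qpos": joint angles; "qd": joint speeds; "effort": joint torques, N m; "position": TCP position; "ee_rot": TCP orientation; "contact_force": force on the tool from outside, world axes, zero at the start; "moment": the same for the moment, N m; "width": finger opening in m; "gripper_force": force on a finger pad.
Only numpy, scipy, OpenCV 4.12 (cv2) and the standard library are available. Lean on these libraries where they do the work, as an engineer would, in place of code of your own. Each camera call takes 0.05 s, during which the arm holds its last target. There are 200 camera calls.

## Working session

There is one attempt and no reset: what is moved stays moved. The work goes in short steps, Python scripts to look and compute and a tool call to move; the robot and the scene stay as the last step left them, time stands still between calls to the robot, and variables do not carry over. Pictures are saved under pics/ and viewed, at most 10 in all, crops included, and the job is handed in when it is done.

Besides the shell and the picture viewer there is one more tool, called after "Call:" by a JSON object that holds its "fn" and its "kwargs", one argument or row to a line. move_arm: Moves the arm, as the interface text tells. Scaled input: -1 to 1 covers 80 cm each way for a shift and 120 degrees each way for a turn. Its arguments: {"type":"object","properties":{"deltas":{"type":"array","items":{"type":"array","items":{"type":"array","items":{"type":"number","minimum":-1,"maximum":1}}}},"squeeze":{"type":"number"}},"required":["deltas"]}

```bash
mkdir -p pics; python3 - <<'E'
from rig import manip
import cv2
for n in("top","side"):
    cv2.imwrite(f"pics/{n}0.png",manip.get_image(n)[:,:,::-1])
    print(n,manip.camera_params(n))
print(manip.get_state())
E
```

```text
top {'fx': 389.70892040921154, 'fy': 389.70892040921154, 'cx': 256.22101904319334, 'cy': 192.22183439266266, 'R': array([[ 0.02148829, -0.99973253, -0.00855144],
       [-0.99801527, -0.0209434 , -0.05938774],
       [ 0.05919276,  0.00981061, -0.99819836]]), 't': array([5.99085719e-04, 5.98416071e-01, 1.33939758e+00])}
side {'fx': 358.85713604242875, 'fy': 358.85713604242875, 'cx': 254.9700374738972, 'cy': 188.85954356855459, 'R': array([[-0.99971794, -0.02326162,  0.00478883],
       [-0.0184469 ,  0.63356136, -0.77347251],
       [ 0.0149582 , -0.77334268, -0.63381176]]), 't': array([0.55451676, 0.11937863, 1.05244779])}
{'clock': 0.1, 'qpos': array([ 1.21000662e+00,  2.76560056e-01,  1.50599773e+00,  7.54507489e-07,
        1.36071649e+00, -1.21016928e-01]), 'qd': array([-6.47461791e-05,  9.45390113e-05, -2.31546945e-03, -2.33910376e-03,
       -7.88825821e-04,  1.56816832e-04]), 'effort': array([ 4.76520690e-04, -4.17708778e+01, -2.46400416e+01, -1.46692009e-04,
        5.85646936e-03,  1.90569114e-05]), 'position': array([0.13640447, 0.55811733, 0.23851358]), 'ee_rot': array([-2.00959532e-04,  1.19599450e-01,  9.92821870e-01, -8.16445371e-04]), 'contact_force': array([ 0.15676063, -0.55018961,  0.38114474]), 'moment': array([0.01164333, 0.06452163, 0.00011294]), 'gripper_force': 0.0, 'width': 0.0852662134027057}
```

View pics/top0.png

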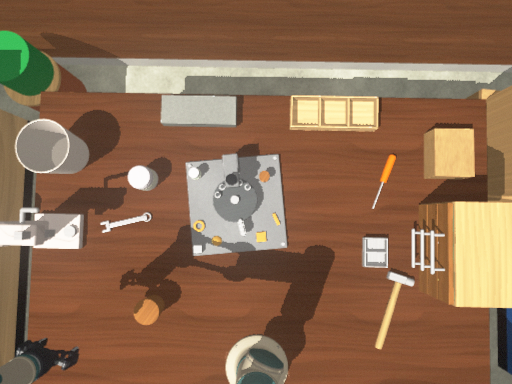

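View pics/side0.png

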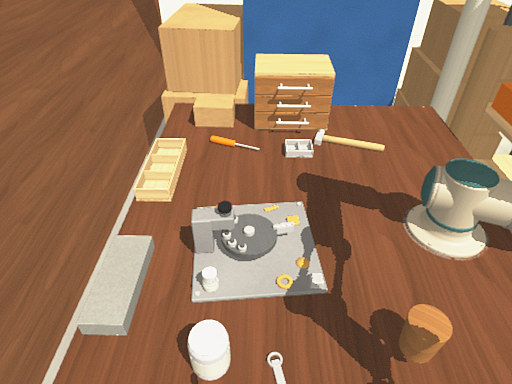

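The top view shows the press at about (236,205) and the ring at about (199,226). The tab points down at about (242,228). I'll zoom in to measure.

```bash
cat > h.py <<'E'
import numpy as np,cv2
from rig import manip
def ray(n,u,v,z):
    c=manip.camera_params(n);R=c["R"];t=c["t"]
    C=-R.T@t;d=R.T@np.array([(u-c["cx"])/c["fx"],(v-c["cy"])/c["fy"],1])
    return C+d*(z-C[2])/d[2]
def proj(n,X):
    c=manip.camera_params(n);p=c["R"]@np.asarray(X)+c["t"]
    return np.array([c["fx"]*p[0]/p[2]+c["cx"],c["fy"]*p[1]/p[2]+c["cy"]])
E
python3 - <<'E'
import cv2
a=cv2.imread("pics/top0.png")[145:265,175:300]
b=cv2.imread("pics/side0.png")[195:305,185:335]
cv2.imwrite("pics/c1.png",cv2.resize(a,(625,600),interpolation=cv2.INTER_CUBIC))
cv2.imwrite("pics/c2.png",cv2.resize(b,(750,550),interpolation=cv2.INTER_CUBIC))
E
```

```text
(no output)
```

View pics/c1.png

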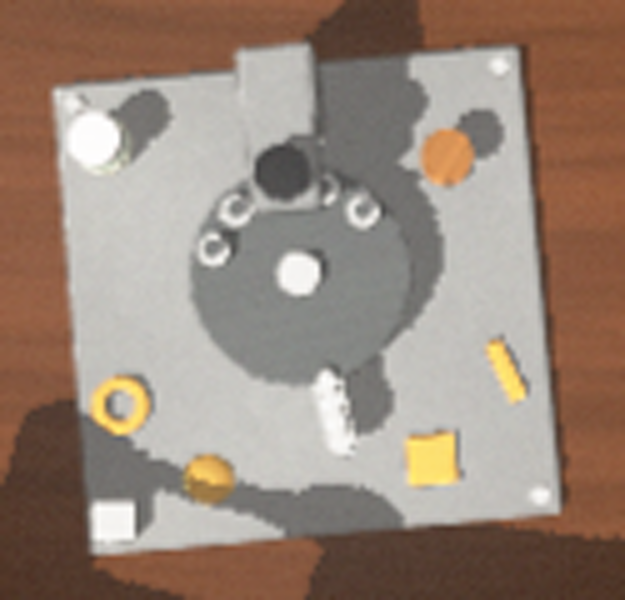

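View pics/c2.png

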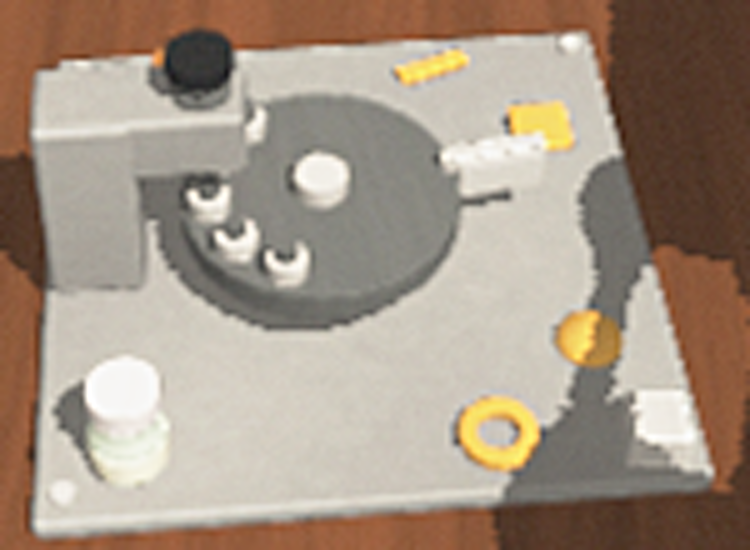

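In the top crop the ring is at (121,405), on the robot's left at about 60°. The hub is at (299,273), the tab runs from (325,375) to (345,452), and the cap is at (282,170). In the side crop the ring is at (498,433), the hub top at (322,178) and the cap top at (198,55). I'll work out positions from these.

```bash
python3 - <<'E'
from h import *
np.set_printoptions(precision=4,suppress=True)
T=lambda x,y,z:ray("top",175+(x+.5)/5-.5,145+(y+.5)/5-.5,z)
S=lambda x,y,z:ray("side",185+(x+.5)/5-.5,195+(y+.5)/5-.5,z)
cor=[T(*p,.014) for p in((55,90),(520,45),(560,515),(90,553))];print("corners",np.array(cor)[:,:2].tolist())
c=np.array(cor)
fx=(c[0]+c[1]-c[2]-c[3])[:2];yaw=np.arctan2(fx[1],fx[0]);ly=(c[0]+c[3]-c[1]-c[2])[:2]
print("yaw",yaw,np.arctan2(-ly[0],ly[1]),"sizes",np.linalg.norm(c[0]-c[1]),np.linalg.norm(c[1]-c[2]))
cen=c.mean(0)[:2]; ex=np.array([np.cos(yaw),np.sin(yaw)]);print("axis from plate",cen+0.015*ex)
h=T(299,273,.07);h2=S(322,176,.07);r=T(121,405,.022);r2=S(498,432,.022)
print("hub",h,h2,"ring",r,r2,"plunger",T(282,170,.161),S(198,52,.161))
tab0,tab1=T(326,378,.066),T(345,452,.066);print("tab",tab0,tab1,np.linalg.norm(tab1-h))
a=lambda p,q:np.arctan2(*(p-q)[1::-1])
for hh,rr in((h,r),(h2,r2)):
  print("ring dist",np.linalg.norm((rr-hh)[:2]),"ang rel front deg",np.degrees((a(rr,hh)-yaw-np.pi)%(2*np.pi)))
print("tab ang",np.degrees((a(tab1,h)-yaw-np.pi)))
for n,p in dict(anvil=T(114,518,.036),dome=T(209,478,.024),jar=T(95,140,.069)).items():print(n,p)
E
```

```text
corners [[0.6975273499115464, 0.26367564412203465], [0.7359620202459346, -0.06230148767088072], [0.4087554272644295, -0.09589627891045929], [0.3753877572405186, 0.22898010524785908]]
yaw 0.10478265588384361 0.10987596401954404 sizes 0.32823515097510325 0.3289266855835738
axis from plate [0.5693 0.0852]
hub [0.5703 0.0853 0.07  ] [0.5689 0.0848 0.07  ] ring [0.4782 0.2093 0.022 ] [0.4779 0.2102 0.022 ] plunger [0.6307 0.0916 0.161 ] [0.6297 0.0897 0.161 ]
tab [0.5005 0.0657 0.066 ] [0.4515 0.0519 0.066 ] 0.12340866993948696
ring dist 0.15443882987654103 ang rel front deg 300.5665575599022
ring dist 0.15488460120244452 ang rel front deg 299.94294597271784
tab ang -350.28199943304753
anvil [0.4017 0.2096 0.036 ]
dome [0.4295 0.1468 0.024 ]
jar [0.657  0.2249 0.069 ]
```

Geometry checks out: the axis is at (0.5695,0.085), press yaw is about 6.1°, and the ring is at 155 mm and −60°. The tab is at about +9.7°, so it needs about −70°, pushed from its right-hand side. Next I'll write a conversion helper.

```bash
cat >> h.py <<'E'
np.set_printoptions(precision=4,suppress=True)
A=np.array([.5695,.085])
def tool():
    s=manip.get_state();w,x,y,z=s["ee_rot"]
    from scipy.spatial.transform import Rotation as Ro
    R=Ro.from_quat([x,y,z,w]).as_matrix();return s,R
def row(xyz,ydeg=None):
    s,R=tool();d=R.T@(np.array(xyz)-s["position"])/.8
    y0=np.degrees(np.arctan2(R[1,1],R[0,1]))
    tw=0 if ydeg is None else -(((ydeg-y0+180)%360)-180)/120
    return np.round([*d,tw],4)
def push(tabdeg,off,r=.1):  # finger centre when the tab centre line is at tabdeg
    a=np.radians(tabdeg);t=np.array([np.cos(a),np.sin(a)]);n=np.array([t[1],-t[0]])
    return A+r*t-off*n
E
python3 - <<'E'
from h import *
p=push(196,.048);print(p,row([*p,.2],106))
E
```

```text
[0.4866 0.0113] [-0.5876 -0.5599  0.049  -0.2478]
```

Call:
{"fn": "move_arm", "kwargs": {
  "deltas": [
    [[-0.5876, -0.56, 0.045, -0.248, 1], [-0.5876, -0.56, 0.045, -0.248, 1], [-0.5876, -0.56, 0.045, -0.248, 1], [-0.5876, -0.56, 0.045, -0.248, 1], [-0.5876, -0.56, 0.045, -0.248, 1], [-0.5876, -0.56, 0.045, -0.248, 1], [-0.5876, -0.56, 0.045, -0.248, 1], [-0.5876, -0.56, 0.045, -0.248, 1], [-0.5876, -0.56, 0.045, -0.248, 1], [-0.5876, -0.56, 0.045, -0.248, 1], [-0.5876, -0.56, 0.045, -0.248, 1], [-0.5876, -0.56, 0.045, -0.248, 1]]
  ],
  "squeeze": 30
}}

```text
clock: 1.3
position: [0.4559, 0.0588, 0.2063]
ee_rot: [0.0, -0.139, 0.99, 0.0]
contact_force: [0.9, 0.2, -0.6]
width: -0.0001
gripper_force: 0.0
```

Call:
{"fn": "move_arm", "kwargs": {
  "deltas": [
    [[0, 0, 0, 0, 1], [0, 0, 0, 0, 1], [0, 0, 0, 0, 1], [0, 0, 0, 0, 1]]
  ]
}}

```text
clock: 1.7
position: [0.4545, 0.062, 0.2065]
ee_rot: [-0.0, -0.14, 0.99, 0.0]
contact_force: [0.6, -0.7, 0.1]
width: 0.0002
gripper_force: 0.0
```

```bash
python3 - <<'E'
from h import *
s=tool()[0];print(s["clock"],s["position"],s["width"],s["qpos"],s["contact_force"])
p=push(196,.048);print(p,row([*p,.048],106))
E
```

```text
1.7 [0.4545 0.062  0.2065] 0.00015703305833135052 [-0.0166  0.1234  1.791   0.0004  1.2278 -1.8691] [ 0.5719 -0.7487  0.0589]
[0.4866 0.0113] [-0.021  -0.0721  0.1981  0.0011]
```

Call:
{"fn": "move_arm", "kwargs": {
  "deltas": [
    [[-0.021, -0.072, 0.05, 0, 1], [-0.021, -0.072, 0.05, 0, 1], [-0.021, -0.072, 0.1, 0, 1], [-0.021, -0.072, 0.15, 0, 1], [-0.021, -0.072, 0.19, 0, 1], [-0.021, -0.072, 0.198, 0, 1], [-0.021, -0.072, 0.198, 0, 1], [-0.021, -0.072, 0.198, 0, 1]]
  ]
}}

```text
clock: 2.5
position: [0.4888, 0.0106, 0.0496]
ee_rot: [0.001, -0.14, 0.99, -0.0]
contact_force: [-0.0, -0.7, -0.3]
width: -0.0002
gripper_force: 0.0
```

```bash
python3 - <<'E'
from h import *
s=tool()[0];print(s["clock"],s["position"],s["contact_force"])
im={n:manip.get_image(n)[:,:,::-1] for n in("top","side")}
a=cv2.resize(im["top"][145:265,190:290],(400,480),interpolation=2);b=cv2.resize(im["side"][185:305,235:335],(400,480),interpolation=2)
cv2.imwrite("pics/d1.png",np.hstack([a,b]))
for t in (196,186,176,166,156,146,136,126):
  p=push(t,.024);print(t,row([*p,.048],t-90))
E
```

```text
2.5 [0.4888 0.0106 0.0496] [-0.0498 -0.6844 -0.3455]
196 [0.0025 0.0321 0.0024 0.0005]
186 [0.0058 0.0543 0.0023 0.0838]
176 [0.0052 0.0767 0.0023 0.1672]
166 [0.0007 0.0986 0.0023 0.2505]
156 [-0.0075  0.1195  0.0023  0.3338]
146 [-0.0192  0.1385  0.0023  0.4172]
136 [-0.0341  0.1553  0.0023  0.5005]
126 [-0.0517  0.1692  0.0023  0.5838]
```

View pics/d1.png

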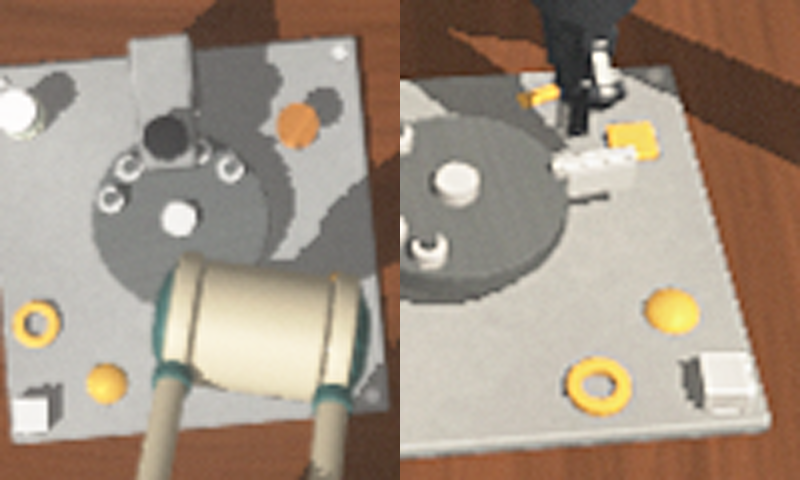

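The dark fingertips stand clear, just right of the tab (side half, about (578,125)). I'm pushing the tab part of the way.

Call:
{"fn": "move_arm", "kwargs": {
  "deltas": [
    [[0.0025, 0.018, 0.002, 0, 1], [0.0025, 0.032, 0.002, 0, 1], [0.004, 0.043, 0.002, 0.042, 1], [0.0058, 0.0543, 0.002, 0.084, 1], [0.0058, 0.0655, 0.002, 0.125, 1], [0.0052, 0.0767, 0.002, 0.167, 1], [0.003, 0.088, 0.002, 0.209, 1], [0.0007, 0.0986, 0.002, 0.25, 1], [-0.003, 0.109, 0.002, 0.292, 1], [-0.0075, 0.1195, 0.002, 0.334, 1], [-0.0075, 0.1195, 0.002, 0.334, 1]]
  ]
}}

```text
clock: 3.7
position: [0.4666, 0.1051, 0.0469]
ee_rot: [0.0, 0.208, 0.978, 0.0]
contact_force: [-0.5, 0.1, 0.2]
width: 0.0003
gripper_force: 0.0
```

```bash
python3 - <<'E'
from h import *
s=tool()[0];print(s["clock"],s["position"],s["contact_force"],push(156,.024))
im={n:manip.get_image(n)[:,:,::-1] for n in("top","side")}
a=cv2.resize(im["top"][145:265,190:290],(400,480),interpolation=2);b=cv2.resize(im["side"][185:305,235:335],(400,480),interpolation=2)
cv2.imwrite("pics/d2.png",np.hstack([a,b]))
for t in (156,150,146,141,136,131,126):
  p=push(t,.024);print(t,row([*p,.048],t-90))
E
```

```text
3.7 [0.4666 0.1051 0.0469] [-0.5114  0.1054  0.228 ] [0.4684 0.1037]
156 [-0.0026  0.0005 -0.0016  0.0009]
150 [-0.0001  0.0137 -0.0016  0.0509]
146 [ 0.0007  0.0226 -0.0016  0.0842]
141 [ 0.0009  0.0339 -0.0016  0.1259]
136 [ 0.0001  0.045  -0.0016  0.1675]
131 [-0.0017  0.0561 -0.0016  0.2092]
126 [-0.0044  0.067  -0.0016  0.2509]
```

View pics/d2.png

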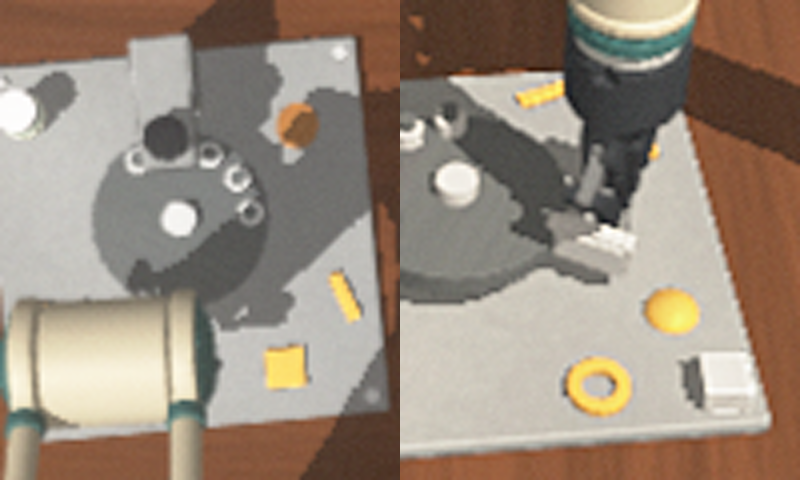

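The push works: the holders have turned about 40°, from (110,200) to (137,158) in the top half, and the tab now sits at about 156°. I'm continuing to just short of the goal.

Call:
{"fn": "move_arm", "kwargs": {
  "deltas": [
    [[-0.0005, 0.0137, -0.0005, 0.051, 1], [0.0007, 0.0226, -0.0005, 0.084, 1], [0.0009, 0.0339, -0.0005, 0.126, 1], [0.0001, 0.045, -0.0005, 0.1675, 1], [-0.001, 0.053, -0.0005, 0.198, 1], [-0.0017, 0.0561, -0.0005, 0.209, 1], [-0.0028, 0.0605, -0.0005, 0.226, 1], [-0.0028, 0.0605, -0.0005, 0.226, 1]]
  ]
}}

```text
clock: 4.6
position: [0.4878, 0.1468, 0.0467]
ee_rot: [-0.001, 0.431, 0.902, -0.0]
contact_force: [-0.4, 0.2, 0.7]
width: -0.0002
gripper_force: 0.6
```

```bash
python3 - <<'E'
from h import *
s=tool()[0];print(s["clock"],s["position"],s["contact_force"],push(129,.024))
im={n:manip.get_image(n)[:,:,::-1] for n in("top","side")}
a=cv2.resize(im["top"][155:230,205:275],(400,430),interpolation=2);b=cv2.resize(im["side"][195:295,240:333],(400,430),interpolation=2)
cv2.imwrite("pics/d3.png",np.hstack([a,b]))
for t in (129,126):
  p=push(t,.024);print(t,row([*p,.048],t-90))
u=proj("side",[*A,.053]);print("side px: axis,ring,tab tip@126 z.066",[(proj("side",X)-[240,195])*4.3+[400,0] for X in ([*A,.07],[.478,.2098,.022],[A[0]+.125*np.cos(np.radians(126)),A[1]+.125*np.sin(np.radians(126)),.066],[A[0]+.125*np.cos(np.radians(130)),A[1]+.125*np.sin(np.radians(130)),.066])])
E
```

```text
4.6 [0.4878 0.1468 0.0467] [-0.4405  0.216   0.6697] [0.4879 0.1476]
129 [ 0.0011  0.0006 -0.0016 -0.0008]
126 [ 0.0025  0.0072 -0.0016  0.0242]
side px: axis,ring,tab tip@126 z.066 [array([437.652 , 149.8066]), array([589.9213, 369.1739]), array([560.788 , 286.2436]), array([572.6407, 279.0439])]
```

View pics/d3.png

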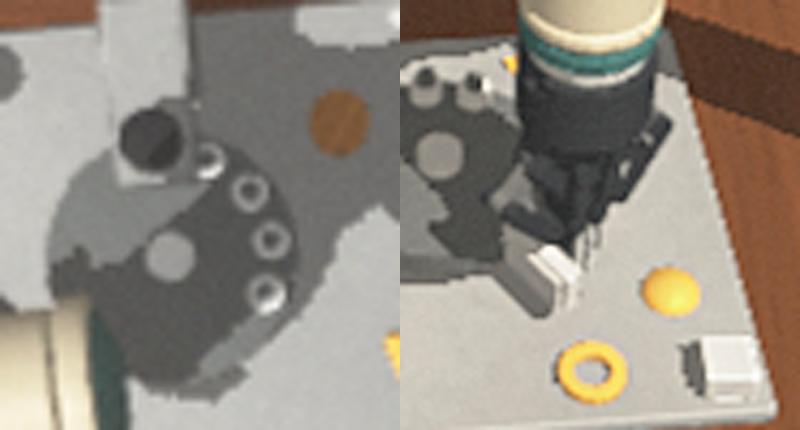

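The tab top at about (555,280) points just short of the ring at (592,372). I'll push another 2° or so, then back off and measure from above.

Call:
{"fn": "move_arm", "kwargs": {
  "deltas": [
    [[0.0015, 0.0025, 0, 0.008, 1], [0.0022, 0.0058, 0, 0.018, 1], [0.0022, 0.0058, 0, 0.018, 1], [0.0022, 0.0058, 0, 0.018, 1], [0.0022, -0.01, 0, 0.018, 1], [0.0022, -0.03, 0, 0.018, 1], [0.0022, -0.03, -0.06, 0.018, 1], [0.0022, -0.03, -0.12, 0.018, 1], [0.0022, -0.03, -0.18, 0.018, 1], [0.0022, -0.03, -0.18, 0.018, 1]]
  ]
}}

```text
clock: 5.7
position: [0.4729, 0.1337, 0.1977]
ee_rot: [0.006, 0.449, 0.894, 0.004]
contact_force: [1.3, -0.4, 0.1]
width: -0.0
gripper_force: 0.0
```

```bash
python3 - <<'E'
from h import *
s=tool()[0];print(s["clock"],s["position"],s["contact_force"])
print(row([.630,.0905,.2],30))
E
```

```text
5.7 [0.4729 0.1337 0.1977] [ 1.2531 -0.3736  0.1003]
[-0.1605  0.1253 -0.      0.0555]
```

```bash
python3 - <<'E'
from h import *
print(row([.45,-.15,.22],36))
E
```

```text
[-0.2675 -0.2343 -0.0291  0.0055]
```

Call:
{"fn": "move_arm", "kwargs": {
  "deltas": [
    [[-0.267, -0.234, -0.029, 0, 1], [-0.267, -0.234, -0.029, 0, 1], [-0.267, -0.234, -0.029, 0, 1], [-0.267, -0.234, -0.029, 0, 1], [-0.267, -0.234, -0.029, 0, 1], [-0.267, -0.234, -0.029, 0, 1], [-0.267, -0.234, -0.029, 0, 1], [-0.267, -0.234, -0.029, 0, 1]]
  ]
}}

```text
clock: 6.5
position: [0.4454, -0.1501, 0.2135]
ee_rot: [-0.001, 0.45, 0.893, 0.0]
contact_force: [-0.2, 0.4, -0.4]
width: 0.0004
gripper_force: 0.0
```

```bash
python3 - <<'E'
from h import *
s=tool()[0];print(s["clock"],s["position"],s["contact_force"])
im={n:manip.get_image(n)[:,:,::-1] for n in("top","side")}
a=cv2.resize(im["top"][155:255,185:265],(400,500),interpolation=2);b=cv2.resize(im["side"][195:295,230:310],(400,500),interpolation=2)
cv2.imwrite("pics/d4.png",np.hstack([a,b]))
print(row([.630,.0905,.2],36))
E
```

```text
6.5 [ 0.4454 -0.1501  0.2135] [-0.199   0.3637 -0.3755]
[0.1021 0.3635 0.0172 0.0057]
```

View pics/d4.png

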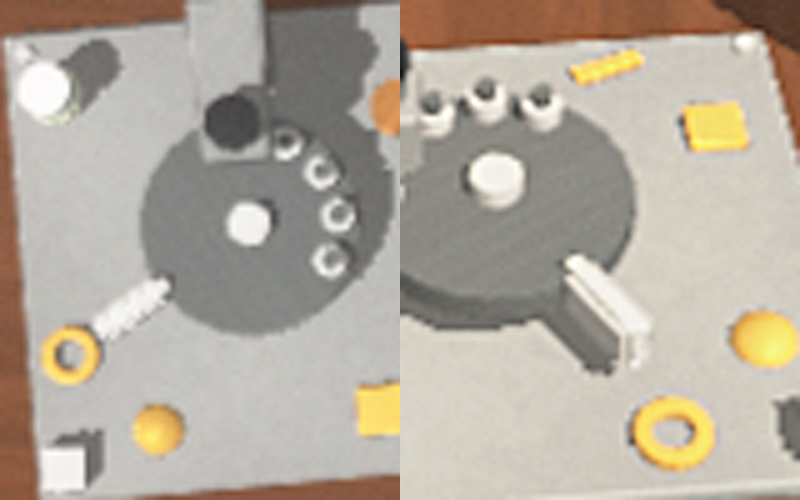

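From above, the tab runs from (163,285) to about (99,329), toward the ring at (71,354), with the hub at (249,222). I'll compute the angle.

```bash
python3 - <<'E'
from h import *
T=lambda x,y,z:ray("top",185+(x+.5)/5-.5,155+(y+.5)/5-.5,z)[:2]
S=lambda x,y,z:ray("side",230+(x-400+.5)/5-.5,195+(y+.5)/5-.5,z)[:2]
d=lambda p:np.degrees(np.arctan2(*(p-A)[::-1])),np.linalg.norm(p-A)
for n,p in dict(hub=T(249,222,.07),tip=T(99,329,.066),mid=T(132,307,.065),ring=T(71,354,.022),tipS=S(636,326,.066),midS=S(605,290,.066),ringS=S(674,432,.022)).items():
    v=p-A;print(n,p,np.degrees(np.arctan2(v[1],v[0])),np.linalg.norm(v))
print(row([.630,.0905,.2],36))
E
```

```text
Traceback (most recent call last):
NameError: name 'p' is not defined. Did you mean: 'np'?
```

```bash
python3 - <<'E'
from h import *
T=lambda x,y,z:ray("top",185+(x+.5)/5-.5,155+(y+.5)/5-.5,z)[:2]
S=lambda x,y,z:ray("side",230+(x-400+.5)/5-.5,195+(y+.5)/5-.5,z)[:2]
for n,p in dict(hub=T(249,222,.07),tip=T(99,329,.066),mid=T(132,307,.065),ring=T(71,354,.022),tipS=S(636,326,.066),midS=S(605,290,.066),ringS=S(674,432,.022)).items():
    v=p-A;print(n,p,np.degrees(np.arctan2(v[1],v[0])),np.linalg.norm(v))
print(row([.630,.0905,.2],36))
E
```

```text
hub [0.5709 0.0853] 12.494798350384237 0.0014567400464886588
tip [0.4973 0.1843] 126.03570694434408 0.12275811362293435
mid [0.5125 0.1627] 126.28769520133685 0.09638989150946199
ring [0.4789 0.2094] 126.06802048340111 0.15384221850097424
tipS [0.4973 0.1807] 127.02114049154822 0.11984531940746453
midS [0.5123 0.1582] 128.00307004671237 0.09294185705812412
ringS [0.4774 0.2102] 126.3220762963285 0.15541253408915245
[0.1021 0.3635 0.0172 0.0057]
```

The tab is within about 1° of the ring. Now the plunger.

Call:
{"fn": "move_arm", "kwargs": {
  "deltas": [
    [[0.102, 0.3635, 0, 0, 1], [0.102, 0.3635, 0, 0, 1], [0.102, 0.3635, 0, 0, 1], [0.102, 0.3635, 0, 0, 1], [0.102, 0.3635, 0, 0, 1], [0.102, 0.3635, 0, 0, 1], [0.102, 0.3635, 0, 0, 1], [0.102, 0.3635, 0.015, 0, 1], [0.102, 0.3635, 0.015, 0, 1], [0.102, 0.3635, 0.015, 0, 1]]
  ]
}}

```text
clock: 7.6
position: [0.6292, 0.0886, 0.2014]
ee_rot: [-0.001, 0.449, 0.894, -0.001]
contact_force: [0.5, 0.2, -0.9]
width: 0.0002
gripper_force: 0.0
```

```bash
python3 - <<'E'
from h import *
s=tool()[0];print(s["clock"],s["position"],s["contact_force"])
print(row([.630,.0905,.172]),row([.630,.0905,.158]))
E
```

```text
7.6 [0.6292 0.0886 0.2014] [ 0.4614  0.171  -0.8793]
[0.0012 0.0023 0.0367 0.    ] [0.0012 0.0023 0.0542 0.    ]
```

Call:
{"fn": "move_arm", "kwargs": {
  "deltas": [
    [[0.001, 0.002, 0.02, 0, 1], [0.001, 0.002, 0.037, 0, 1], [0.001, 0.002, 0.042, 0, 1], [0.001, 0.002, 0.046, 0, 1], [0.001, 0.002, 0.05, 0, 1], [0.001, 0.002, 0.0525, 0, 1], [0.001, 0.002, 0.0525, 0, 1], [0.001, 0.002, 0.0525, 0, 1]]
  ]
}}

```text
clock: 8.4
position: [0.6311, 0.0902, 0.1611]
ee_rot: [0.0, 0.449, 0.894, -0.001]
contact_force: [-4.2, -1.7, 5.7]
width: 0.0003
gripper_force: 2.9
```

Force of about 6 N means roughly 6–7 mm down. I'll press on to the hard stop.

Call:
{"fn": "move_arm", "kwargs": {
  "deltas": [
    [[0, 0, 0.002, 0, 1], [0, 0, 0.004, 0, 1], [0, 0, 0.006, 0, 1], [0, 0, 0.006, 0, 1], [0, 0, 0.006, 0, 1]]
  ]
}}

```text
clock: 8.9
position: [0.6313, 0.0902, 0.1589]
ee_rot: [0.001, 0.449, 0.894, -0.0]
contact_force: [-6.7, -3.1, 16.2]
width: 0.0003
gripper_force: 8.0
```

16 N is more than the spring's 8.4 N, so it is on the hard stop. I'm retracting and will check the result.

Call:
{"fn": "move_arm", "kwargs": {
  "deltas": [
    [[0, 0, 0.006, 0, 1], [0, 0, -0.005, 0, 1], [0, 0, -0.015, 0, 1], [0, 0, -0.05, 0, 1], [-0.1, -0.3, -0.06, 0, 1], [-0.1, -0.3, -0.06, 0, 1], [-0.1, -0.3, -0.06, 0, 1], [-0.1, -0.3, -0.06, 0, 1], [-0.1, -0.3, -0.06, 0, 1], [-0.1, -0.3, -0.06, 0, 1], [-0.1, -0.3, -0.06, 0, 1], [-0.1, -0.3, -0.06, 0, 1]]
  ]
}}

```text
clock: 10.1
position: [0.4879, -0.1161, 0.2033]
ee_rot: [0.0, 0.449, 0.894, 0.001]
contact_force: [0.2, 0.3, 0.6]
width: 0.0001
gripper_force: 0.0
```

```bash
python3 - <<'E'
from h import *
s=tool()[0];print(s["clock"],s["position"],s["contact_force"])
im={n:manip.get_image(n)[:,:,::-1] for n in("top","side")}
a=cv2.resize(im["top"][155:255,185:265],(400,500),interpolation=2);b=cv2.resize(im["side"][195:295,210:290],(400,500),interpolation=2)
cv2.imwrite("pics/d5.png",np.hstack([a,b]))
E
```

```text
10.1 [ 0.4879 -0.1161  0.2033] [0.2411 0.2939 0.5701]
```

View pics/d5.png

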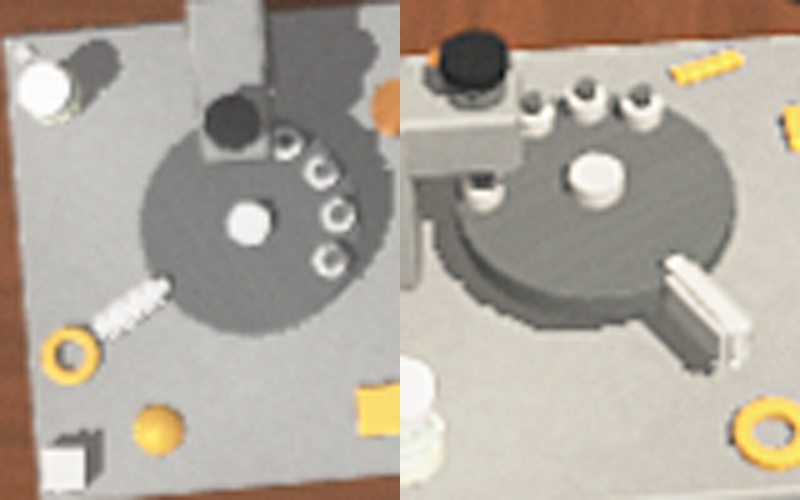

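The tab still points at the ring (tip (99,329), ring (71,354)). The plunger cap is back up at (475,60), and the jar and anvil have not moved.

```bash
python3 -c "
from rig import manip
print(manip.sign_off())"
```

```text
the job is handed in; nothing more can be done
None
```

I pushed the tab round to the ring (within about 1–2° by camera), pressed the plunger to its hard stop and let it come back up, then handed the job in; the jar and anvil stayed put, but I didn't re-check the other loose items, and sign-off returned no verdict.

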